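# Pack out the glue-up press and hold it closed

## Robot

A 7-joint arm with a two-finger parallel gripper is mounted at the origin on a cart in front of the work surface, level with it; the furniture and walls round the work are solid. World frame = base frame: x ahead of the robot, y to its left, z up, the work surface at z = 0. Lengths are in m, angles in rad, forces in N, time in s.
With the tool pointing down it reaches from about 0.35 to 0.9 m from the base axis. Payload 19.9 kg.
Tool frame: the origin (TCP) lies where the fingers leave the gripper's body, on its centre line; the fingertips stand 97 mm ahead of it and the grasp point (between the pads) lies 78 mm ahead of it; z points along the fingers, y is the direction in which the jaws open and shut (so a half turn about z gives the same grasp; the last joint's range is limited). The gripper opens to 94 mm and grips with 3 to 60 N. Pads are 16 mm wide; open, the fingers measure 119 mm over their backs; the gripper's body (75 mm by 177 mm) begins 78 mm behind the grasp point.
Start: joints at [-1.266, 0.417, -0.01, 1.614, 0.005, 1.111, -0.053], TCP at [0.212, 0.588, 0.303] pointing down, gripper open.
Joint ranges: [-2.81, 2.81], [-0.39, 2.02], [-1.27, 1.25], [0.06, 2.57], [-1.19, 4.33], [0.19, 2], [-2.82, 2.82]. Speed limits (rad/s): [1.89, 1.89, 2.39, 2.39, 3.01, 3.01, 3.01].

## Interface

Orientations are given as a unit quaternion [w, x, y, z].
In Python, from station import * gives the robot as it stands. The module is installed in compiled form; this text tells all that it offers.
- The arm moves only by the tool jog_arm, never from a script. Its argument "targets" is a list of rows, each a list of 7 numbers: the opening, from 0 (shut) to 1 (fully open), then the shift along the tool's x, y, z in m, then the turn, a rotation vector about the tool's x, y, z in degrees. In form: [[hand, tx, ty, tz, ax, ay, az], ...]. A call has 1 to 5 rows; each row shifts and turns the commanded pose from where the row before left it, along the tool's axes as they then stand; what a row does not reach is not made up. A row lasts 1/8 s, in which the tool goes at most 62.5 mm and 10.7 degrees, less where a joint would pass 70% of its speed; a pose out of reach is approached as far as the arm can. A call is refused whole if a number of a shift passes 0.0625 or a number of a turn 10.7, either way. A call with a gripper value outside its range is refused whole. The fingers move at their own pace and stop on an object; "squeeze" is the grip in N (left out, the last holds). Time passes only in rows, so rows that do not move let the fingers close. It gives the time, the measured TCP pose, the force and the opening at its end, in the units of the state.
- sense(): the state, without advancing time (a new reading comes with each control period).
- grab_frame(name): name is "side" or "top" or "wrist"; returns (picture, depth): 480x640x3 uint8, red, green, blue; 480x640 float32, m along the optical axis (not along the pixel's ray), 0 where there is no reading.
- get_calibration(name): a dict with "camera_matrix" (3x3 intrinsics, pixels), "rvec" (rotation vector, rad) and "tvec" (3), from world to camera coordinates, as OpenCV has them; the wrist camera has in their place "T_tool_cam" (4x4, takes a point from camera to tool coordinates, whose origin is the TCP and whose axes are the flange's). Camera axes: x right, y down, z forward; pixel columns grow to the right and rows downward; lengths in m; the calibration is good to about 2 mm. A picture is of the moment at which its call begins: read the wrist's pose just before it. get_calibration takes no time and is no camera call.
- close_job(): hands the job in, once; it reports no verdict.
The state is a dict: "time_s": time; "joint_pos": joint angles; "qd": joint speeds; "joint_torque": joint torques, N m; "tcp_pos": TCP position; "tcp_rot": TCP orientation; "force": force on the tool from outside, world axes, zero at the start; "torque": the same for the moment, N m; "width": finger opening in m.
Only numpy, scipy, OpenCV 4.12 (cv2) and the standard library are available. Lean on these libraries where they do the work, as an engineer would, in place of code of your own. Each camera call takes 0.05 s, during which the arm holds its last target.

## Task

The glued-up wooden blank sits loose in the glue-up press and the jaw's short stroke does not reach it. Stand aluminium packers from the stand upright in the gap between blank and jaw, as many as it takes for the jaw to close on them, then push the jaw by its handle until the stack is tight against the stop and the sprung nose is clearly pushed in by a few millimetres, and finish while holding it so: the jaw springs back if let go. Leave packers that are not needed in the stand, and do not disturb the other things on the bench.

Things in the scene. Friction and masses are not known exactly. Their poses are not given: they have to be found in the camera images.
- press: the glue-up press, fixed to the bench (grey base 96 mm (its x) by 240 mm (its y), 12 mm thick). Origin: centre of its underside. Its channel runs along its y, centred on x = 0, with floor at z = 12 mm, between two steel rails whose inner faces are 50 mm apart and whose tops are at z = 30 mm. The jaw is at the -y end and pushes to +y; the end stop is at the +y end; the gap lies between the jaw's nose and the blank
- stop: grey angle bracket that is the end stop, 46 mm wide and tall, bolted down in the channel (does not move, but its place along the channel differs from time to time). Origin: in its working face (facing the press's -y), on the channel floor
- blank_mid (a point): centre of the loose blank of three glued boards: 44 mm (x) by 36 mm along the channel (y), 50 mm tall, standing in the channel on its floor, beside the stop (up to 1.5 mm from it)
- nose_face (a point): centre of the front face of the jaw's sprung steel nose plate (42 mm wide, 40 mm tall; this point is 22 mm above the channel floor); packers go between this face and the blank. With the jaw back, the gap from here to the blank is 26 to 49 mm
- jaw_handle (a point): grip point on the jaw's handle, a steel fin 20 mm along the press's x and 14 mm along its y, on top of the jaw; the point is on its axis, 16 mm below its top, 31 mm above the jaw's block, and 45 mm behind the nose face
- press_jaw (a joint): travel of the jaw towards the stop (the press's +y), m: 0 = back (as it starts), 0.026 = end of its stroke. A return spring of 3 N (back) to 4.6 N (end) pushes it back
- press_nose (a joint): how far the nose is pushed into the jaw against its spring, m: 0 = free, 0.010 = fully in; 1 N to start, then 1 N per mm. If the jaw comes to the end of its stroke with the nose still out, the gap needs one more packer; 1 or 2 are normally enough
- packer0_mid (a point): plain aluminium packer plate, 44 mm wide (its x), 14 mm thick (its y), 64 mm tall (its z), 80 g, all three alike; starts standing upright in a slot of the wooden stand (bottom 8 mm above the bench; slot ribs reach 21 mm above the bench, so the upper part is free to grip across the 44 mm width). This point is its centre, 32 mm above its bottom
- packer1_mid (a point): plain aluminium packer plate, 44 mm wide (its x), 14 mm thick (its y), 64 mm tall (its z), 80 g, all three alike; starts standing upright in a slot of the wooden stand (bottom 8 mm above the bench; slot ribs reach 21 mm above the bench, so the upper part is free to grip across the 44 mm width). This point is its centre, 32 mm above its bottom
- packer2_mid (a point): plain aluminium packer plate, 44 mm wide (its x), 14 mm thick (its y), 64 mm tall (its z), 80 g, all three alike; starts standing upright in a slot of the wooden stand (bottom 8 mm above the bench; slot ribs reach 21 mm above the bench, so the upper part is free to grip across the 44 mm width). This point is its centre, 32 mm above its bottom
- stand: plywood stand, 66 mm (its x) by 150 mm (its y), fixed; origin centre of underside; three slots across, 45 mm apart along its y, for the packers
- brush: artist's brush, 190 mm long, lying on the bench between the press and the stand; to be left alone. Origin: centre of underside
- tape: roll of packing tape, 95 mm across, 48 mm high, standing flat at the back; to be left alone. Origin: centre of underside
- cup: clear mixing cup, 65 mm across, 62 mm high, at the back; to be left alone. Origin: centre of underside

How it is judged:
By the outcome, as a careful person would: the job done as asked, in the order asked, and still so for the second after the job is handed in, while the arm keeps its last pose, push and grip.
It also fails if it takes over 72 s, if anything falls off the work surface, if the arm or the gripper's body presses on something with over 40 N, if the wrist force passes 120 N, or if a joint passes its speed limit or range.

## Working session

There is one attempt and no reset: what is moved stays moved. The work goes in short steps, Python scripts to look and compute and a tool call to move; the robot and the scene stay as the last step left them, time stands still between calls to the robot, and variables do not carry over. Pictures are saved under pics/ and viewed, and the job is handed in when it is done.

Besides the shell and the picture viewer there is one more tool, called after "Call:" in YAML: its name, and indented under it one key for each argument. jog_arm: Moves the arm, as the interface text tells. Its arguments: {"type":"object","properties":{"targets":{"type":"array","items":{"type":"array","items":{"type":"number"}}},"squeeze":{"type":"number"}},"required":["targets"]}

```bash
mkdir -p pics
python3 - <<'E'
from station import *
import cv2,numpy as np
s=sense();print(s['time_s'],s['tcp_pos'],s['tcp_rot'],s['width'])
for n in ['side','top']:
    p,d=grab_frame(n);cv2.imwrite(f'pics/{n}0.png',p[:,:,::-1]);np.savez(f'pics/{n}0.npz',p=p,d=d)
    c=get_calibration(n);print(n,c)
print(get_calibration('wrist'))
E
```

```text
0.0 [0.21176896 0.58773547 0.30202512] [-4.89927515e-05  1.72049925e-01  9.85088023e-01 -6.39093997e-04] 0.09392513863975395
side {'camera_matrix': array([[466.1004757 ,   0.        , 316.78518561],
       [  0.        , 466.1004757 , 233.27409253],
       [  0.        ,   0.        ,   1.        ]]), 'rvec': array([ 2.15358546,  0.03336877, -0.02184965]), 'tvec': array([-0.63335712,  0.05065556,  1.05904528])}
top {'camera_matrix': array([[552.53695016,   0.        , 316.72638683],
       [  0.        , 552.53695016, 225.676469  ],
       [  0.        ,   0.        ,   1.        ]]), 'rvec': array([ 2.144934  , -2.18901909,  0.11552614]), 'tvec': array([0.01015084, 0.60117391, 0.97823615])}
{'camera_matrix': array([[424.09669483,   0.        , 320.91799578],
       [  0.        , 424.09669483, 232.09166324],
       [  0.        ,   0.        ,   1.        ]]), 'T_tool_cam': array([[ 7.22426329e-04, -9.60146598e-01, -2.79495955e-01,
         8.13632264e-02],
       [ 9.99999729e-01,  7.32359991e-04,  6.88853621e-05,
         5.68147180e-04],
       [ 1.38551609e-04, -2.79495929e-01,  9.60146867e-01,
        -8.29803640e-02],
       [ 0.00000000e+00,  0.00000000e+00,  0.00000000e+00,
         1.00000000e+00]])}
```

View pics/top0.png

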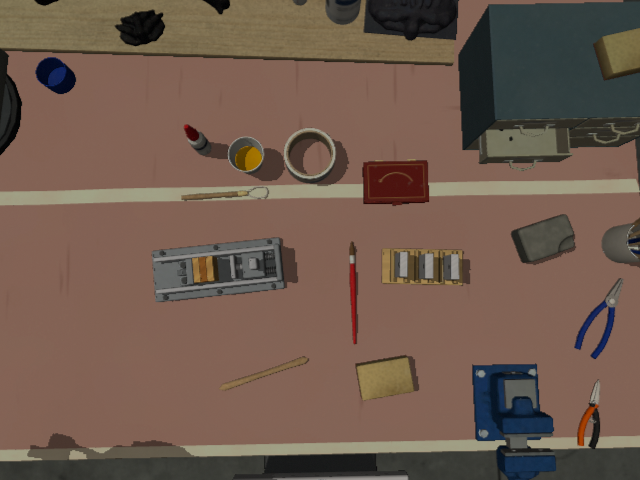

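View pics/side0.png

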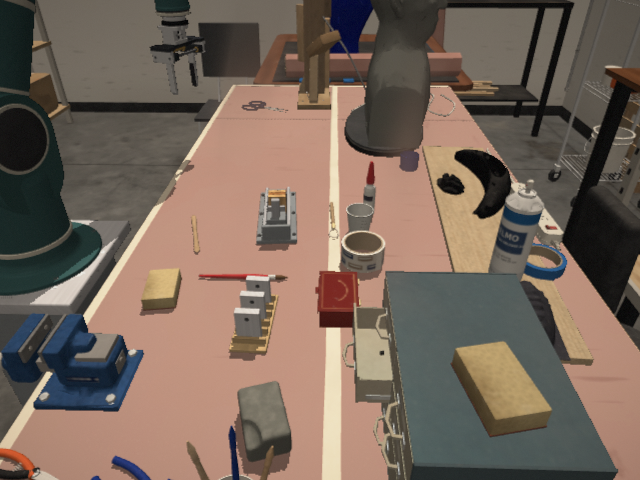

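The top view shows the press at about (218,269) with jaw to the right, the stand at (424,266) with three packers, and the brush at (353,293) between them. I'll enlarge these.

```bash
cat > h.py <<'E'
from station import *
import cv2,numpy as np
from scipy.spatial.transform import Rotation as R
def w(n,u,v,z=None,d=None):
    c=get_calibration(n);K=c['camera_matrix'];Rm=cv2.Rodrigues(c['rvec'])[0];t=c['tvec']
    r=Rm.T@np.linalg.inv(K)@np.array([u,v,1.]);o=-Rm.T@t
    return o+r*((z-o[2])/r[2] if d is None else d)
def ww(T,u,v,z):
    c=get_calibration('wrist');K=c['camera_matrix'];M=T@c['T_tool_cam']
    r=M[:3,:3]@np.linalg.inv(K)@np.array([u,v,1.]);o=M[:3,3]
    return o+r*((z-o[2])/r[2])
def T(s):
    q=s['tcp_rot'];M=np.eye(4);M[:3,:3]=R.from_quat([q[1],q[2],q[3],q[0]]).as_matrix();M[:3,3]=s['tcp_pos'];return M
def crop(src,dst,x0,y0,x1,y1,k):
    p=cv2.imread(src);cv2.imwrite(dst,cv2.resize(p[y0:y1,x0:x1],None,fx=k,fy=k,interpolation=cv2.INTER_CUBIC))
E
python3 - <<'E'
from h import *
crop('pics/top0.png','pics/tp.png',145,225,295,310,5)
crop('pics/top0.png','pics/ts.png',340,230,480,300,5)
d=np.load('pics/top0.npz')['d']
for n,u,v in [('floor press',170,270),('bench',300,300),('blank',203,270),('jaw',250,264),('pk',403,262),('pk',428,264),('pk',452,266),('brush',353,300)]:
    print(n,d[v,u],w('top',u,v,d=d[v,u]))
E
```

```text
floor press 1.0243754 [0.52659093 0.27153033 0.00925669]
bench 1.0292128 [ 0.46627041  0.03184591 -0.00166689]
blank 0.973305 [0.52380075 0.19984726 0.0604276 ]
jaw 0.9386011 [0.53126053 0.11267226 0.09625432]
pk 0.96489877 [ 0.53034232 -0.15135581  0.07011095]
pk 0.96389765 [ 0.52595061 -0.19473201  0.07071596]
pk 0.9632833 [ 0.52161429 -0.23637015  0.07093527]
brush 1.019613 [ 0.46454574 -0.06623862  0.00795243]
```

View pics/tp.png

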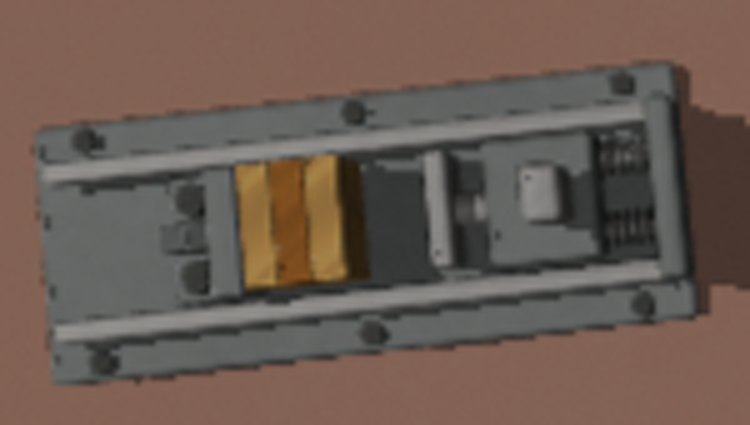

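View pics/ts.png

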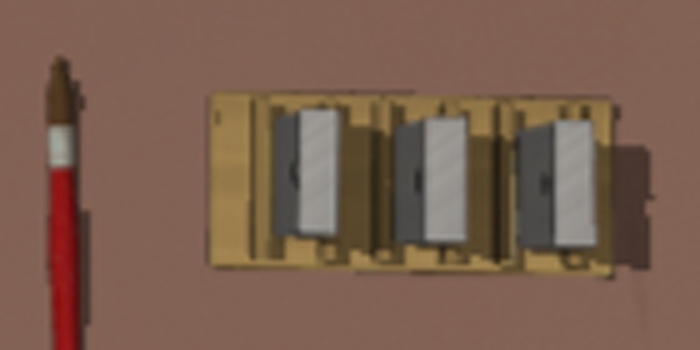

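Run:
```python
from h import *
P=lambda x,y,z:w('top',145+(x+.5)/5-.5,225+(y+.5)/5-.5,z)
S=lambda x,y,z:w('top',340+(x+.5)/5-.5,230+(y+.5)/5-.5,z)
c=[P(*a,.012) for a in [(38,130),(670,63),(695,315),(55,383)]]
print('corners',np.round(c,4), 'ctr',np.mean(c,0))
L=(c[1]+c[2])/2-(c[0]+c[3])/2;print('len',np.linalg.norm(L),'yaw of +y axis',np.degrees(np.arctan2(-L[1],-L[0])))
yx=-L/np.linalg.norm(L);ctr=np.mean(c,0);xx=np.array([yx[1],-yx[0],0])
def pr(n,p): print(n,np.round(p,4),'press xy',np.round([(p-ctr)@xx,(p-ctr)@yx],4))
for a in [(235,165),(337,155),(347,280),(248,287)]: pr('blank',P(*a,.062))
for a in [(425,152),(435,266)]: pr('nose',P(*a,.054))
for a in [(520,165),(558,165),(565,217),(527,220)]: pr('handle',P(*a,.097))
for k,q in enumerate([[(301,110),(337,110),(335,235),(298,233)],[(428,117),(465,118),(465,242),(424,242)],[(555,122),(594,122),(596,247),(555,245)]]):
    pp=[S(*a,.072) for a in q];print(k,np.round(np.mean(pp,0),4)); print(np.round(pp,4).tolist())
for a in [(210,93),(612,98),(612,272),(208,267)]: print('stand',np.round(S(*a,.012),4))
s=sense();M=T(s);print(M.round(3))
```

```text
corners [[0.5631 0.3041 0.012 ]
 [0.5833 0.0692 0.012 ]
 [0.4899 0.0612 0.012 ]
 [0.4698 0.2968 0.012 ]] ctr [0.52652455 0.18285763 0.012     ]
len 0.23608609441788186 yaw of +y axis 94.8887858348162
blank [0.546  0.2197 0.062 ] press xy [0.0225 0.035 ]
blank [0.5488 0.1837 0.062 ] press xy [ 0.0222 -0.0011]
blank [0.5048 0.1802 0.062 ] press xy [-0.0219 -0.0008]
blank [0.5031 0.2149 0.062 ] press xy [-0.0206  0.034 ]
nose [0.5496 0.1539 0.054 ] press xy [ 0.0206 -0.0308]
nose [0.5092 0.1505 0.054 ] press xy [-0.02   -0.0307]
handle [0.5421 0.1149 0.097 ] press xy [ 0.0098 -0.0691]
handle [0.5419 0.102  0.097 ] press xy [ 0.0084 -0.0819]
handle [0.5242 0.0997 0.097 ] press xy [-0.0094 -0.0826]
handle [0.5234 0.1126 0.097 ] press xy [-0.0091 -0.0697]
0 [ 0.5268 -0.1512  0.072 ]
[[0.5485, -0.1461, 0.072], [0.5483, -0.1587, 0.072], [0.5048, -0.1564, 0.072], [0.5058, -0.1435, 0.072]]
1 [ 0.5232 -0.1956  0.072 ]
[[0.5452, -0.1904, 0.072], [0.5446, -0.2033, 0.072], [0.5015, -0.2015, 0.072], [0.5018, -0.1872, 0.072]]
2 [ 0.5208 -0.2406  0.072 ]
[[0.5425, -0.2346, 0.072], [0.5422, -0.2482, 0.072], [0.4988, -0.2469, 0.072], [0.4998, -0.2327, 0.072]]
stand [ 0.5589 -0.1217  0.012 ]
stand [ 0.554  -0.2708  0.012 ]
stand [ 0.4898 -0.2677  0.012 ]
stand [ 0.4947 -0.1188  0.012 ]
[[-0.941  0.339 -0.     0.212]
 [ 0.339  0.941 -0.001  0.588]
 [-0.    -0.001 -1.     0.302]
 [ 0.     0.     0.     1.   ]]
```

Gap measures about 30 mm, so one packer should suffice: 30−14 = 16 mm of travel plus about 5 mm of nose, against a 26 mm stroke. Moving to the stand.

Call:
jog_arm:
  targets:
    - [1, -0.039, -0.042, 0, 0, 0, 0]
    - [1, -0.039, -0.042, 0, 0, 0, 0]
    - [1, -0.039, -0.042, 0, 0, 0, 0]
    - [1, -0.039, -0.042, 0, 0, 0, 0]
    - [1, -0.039, -0.042, 0, 0, 0, 0]

```text
time_s: 0.72
tcp_pos: [0.3245, 0.3224, 0.3025]
tcp_rot: [-0.0, 0.172, 0.985, -0.0]
force: [2.5, 0.2, 0.4]
width: 0.0938
```

Call:
jog_arm:
  targets:
    - [1, -0.039, -0.042, 0, 0, 0, 0]
    - [1, -0.039, -0.042, 0, 0, 0, 0]
    - [1, -0.039, -0.042, 0, 0, 0, 0]
    - [1, -0.039, -0.042, 0, 0, 0, 0]
    - [1, -0.039, -0.042, 0, 0, 0, 0]

```text
time_s: 1.35
tcp_pos: [0.4367, 0.0589, 0.3028]
tcp_rot: [0.0, 0.172, 0.985, 0.0]
force: [1.0, 1.7, 0.3]
width: 0.0941
```

Call:
jog_arm:
  targets:
    - [1, -0.039, -0.042, 0, 0, 0, 0]
    - [1, -0.039, -0.042, 0, 0, 0, 0]
    - [1, -0.039, -0.042, 0, 0, 0, 0]
    - [1, 0, 0, 0, 0, 0, 10.4]
    - [1, 0, 0, 0, 0, 0, 10.4]

```text
time_s: 1.98
tcp_pos: [0.5036, -0.0983, 0.3023]
tcp_rot: [-0.0, 0.35, 0.937, -0.0]
force: [0.6, 0.1, 0.9]
width: 0.094
```

Call:
jog_arm:
  targets:
    - [1, 0, 0, 0, 0, 0, 10.4]
    - [1, 0, 0, 0, 0, 0, 10.4]
    - [1, 0, 0, 0, 0, 0, 10.4]
    - [1, 0, 0, 0, 0, 0, 10.4]
    - [1, 0, 0, 0, 0, 0, 10.4]

```text
time_s: 2.6
tcp_pos: [0.5036, -0.0975, 0.3025]
tcp_rot: [-0.0, 0.725, 0.689, -0.0]
force: [-0.0, 1.1, 0.6]
width: 0.0939
```

Run:
```python
from h import *
s=sense();M=T(s);print(M.round(4));np.save('pics/w1.npy',M)
p,d=grab_frame('wrist');cv2.imwrite('pics/w1.png',p[:,:,::-1]);np.save('pics/w1d.npy',d)
```

```text
[[ 5.150e-02  9.987e-01 -5.000e-04  5.036e-01]
 [ 9.987e-01 -5.150e-02 -0.000e+00 -9.750e-02]
 [-1.000e-04 -5.000e-04 -1.000e+00  3.025e-01]
 [ 0.000e+00  0.000e+00  0.000e+00  1.000e+00]]
```

View pics/w1.png

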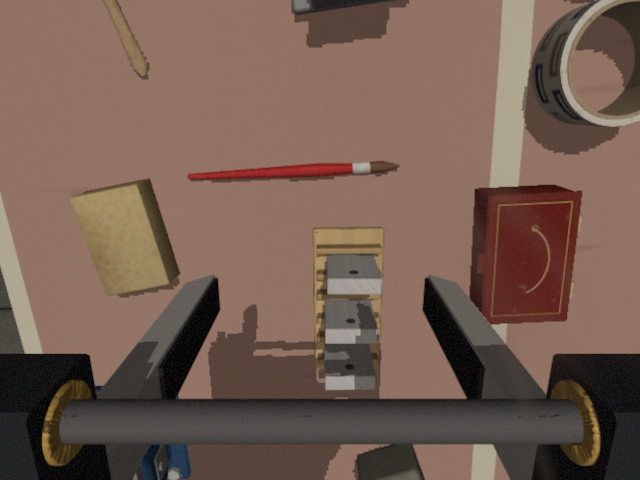

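Wrist view: packers at (353,272), (350,320) and (349,366), with their edges level in the image, so the yaw is about right. I'll zoom in.

Run:
```python
from h import *
crop('pics/w1.png','pics/w1c.png',300,220,400,310,8)
```

```text
(no output)
```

View pics/w1c.png

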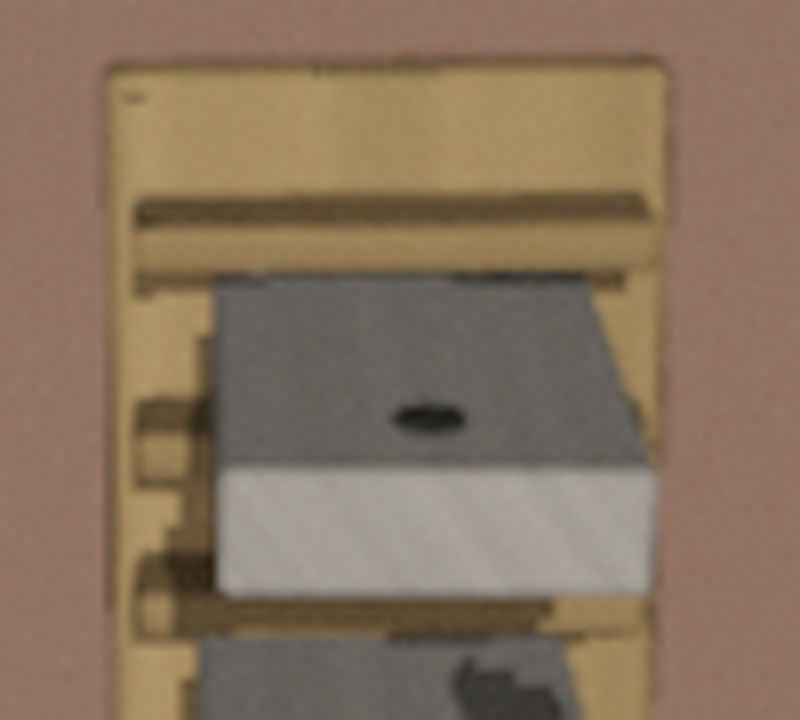

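Run:
```python
from h import *
M=np.load('pics/w1.npy')
q=[ww(M,300+(x+.5)/8-.5,220+(y+.5)/8-.5,.072) for x,y in [(216,467),(658,467),(654,598),(216,598)]]
print(np.round(q,4)); c=np.mean(q,0);print(c, np.degrees(np.arctan2(*(q[1]-q[0])[1::-1])))
print('tool delta',M[:3,:3].T@(c-M[:3,3]))
```

```text
[[ 0.506  -0.1448  0.072 ]
 [ 0.5499 -0.147   0.072 ]
 [ 0.5494 -0.1612  0.072 ]
 [ 0.5054 -0.159   0.072 ]]
[ 0.52766981 -0.15301784  0.072     ] -2.888898665238351
tool delta [-0.05423249  0.02700381  0.23050149]
```

Call:
jog_arm:
  targets:
    - [1, -0.054, 0.0265, 0, 0, 0, 0]
    - [1, 0, 0, 0, 0, 0, 0]
    - [1, 0, 0, 0.05, 0, 0, 0]
    - [1, 0, 0, 0.04, 0, 0, 0]
    - [1, 0, 0, 0, 0, 0, 0]

```text
time_s: 3.28
tcp_pos: [0.5266, -0.152, 0.2108]
tcp_rot: [-0.002, 0.722, 0.692, -0.002]
force: [0.5, 0.5, 0.6]
width: 0.0936
```

Run:
```python
from h import *
s=sense();M=T(s);print(M.round(4));np.save('pics/w2.npy',M)
p,d=grab_frame('wrist');cv2.imwrite('pics/w2.png',p[:,:,::-1])
```

```text
[[ 4.350e-02  9.990e-01 -4.600e-03  5.266e-01]
 [ 9.991e-01 -4.350e-02  3.000e-04 -1.520e-01]
 [ 1.000e-04 -4.700e-03 -1.000e+00  2.108e-01]
 [ 0.000e+00  0.000e+00  0.000e+00  1.000e+00]]
```

View pics/w2.png

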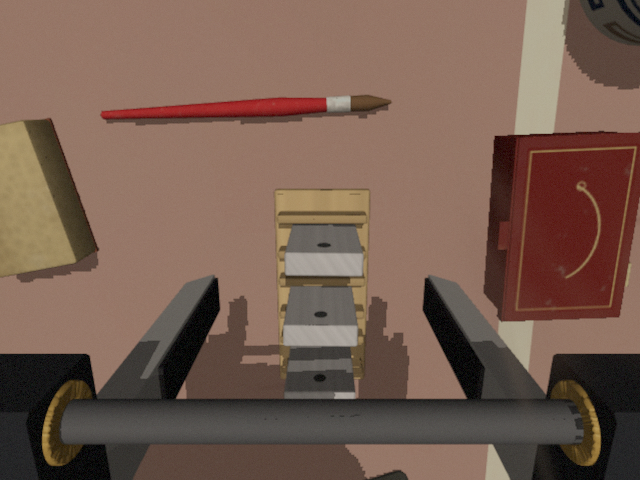

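Packer 0's top face now spans about (286,250) to (362,275), centred between the fingers. I'll check the offset.

Run:
```python
from h import *
M=np.load('pics/w2.npy')
crop('pics/w2.png','pics/w2c.png',275,215,375,285,8)
q=[ww(M,x,y,.072) for x,y in [(286,249.5),(362,249.5),(362,275),(286,275)]]
c=np.mean(q,0);print(np.round(q,4),c,M[:3,:3].T@(c-M[:3,3]))
```

```text
[[ 0.5075 -0.1437  0.072 ]
 [ 0.5494 -0.1454  0.072 ]
 [ 0.5491 -0.1605  0.072 ]
 [ 0.5065 -0.1588  0.072 ]] [ 0.52812064 -0.15208909  0.072     ] [-9.64590615e-07  2.21625899e-03  1.38759713e-01]
```

View pics/w2c.png

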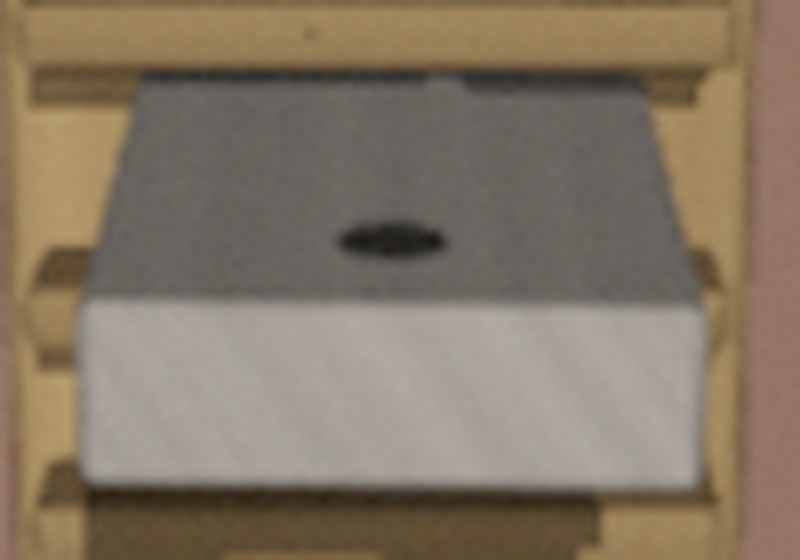

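Call:
jog_arm:
  targets:
    - [1, -0.001, 0.001, 0.038, 0, 0, 0]
    - [1, 0, 0, 0.038, 0, 0, 0]
    - [1, 0, 0, 0, 0, 0, 0]
    - [1, 0, 0, 0, 0, 0, 0]

```text
time_s: 3.82
tcp_pos: [0.5297, -0.154, 0.139]
tcp_rot: [0.001, 0.723, 0.691, 0.001]
force: [0.5, -0.2, 0.2]
width: 0.094
```

Run:
```python
from h import *
s=sense();print(T(s).round(4),s['force'])
```

```text
[[ 4.510e-02  9.990e-01  2.400e-03  5.297e-01]
 [ 9.990e-01 -4.510e-02 -4.000e-04 -1.540e-01]
 [-3.000e-04  2.400e-03 -1.000e+00  1.390e-01]
 [ 0.000e+00  0.000e+00  0.000e+00  1.000e+00]] [ 0.48269638 -0.1985961   0.24672683]
```

Call:
jog_arm:
  targets:
    - [1, 0.001, -0.001, 0.003, 0, 0, 0]
    - [0.3, 0, 0, 0, 0, 0, 0]
    - [0.3, 0, 0, 0, 0, 0, 0]
    - [0.3, 0, 0, 0, 0, 0, 0]
    - [0.3, 0, 0, 0, 0, 0, 0]
  squeeze: 25

```text
time_s: 4.45
tcp_pos: [0.5278, -0.1527, 0.1337]
tcp_rot: [0.0, 0.723, 0.691, -0.0]
force: [-0.8, -1.3, 0.1]
width: 0.0575
```

Call:
jog_arm:
  targets:
    - [0.3, 0, 0, 0, 0, 0, 0]
    - [0.3, 0, 0, 0, 0, 0, 0]

```text
time_s: 4.7
tcp_pos: [0.5277, -0.1527, 0.1337]
tcp_rot: [-0.0, 0.723, 0.691, -0.0]
force: [-0.1, 0.1, 0.3]
width: 0.0437
```

Call:
jog_arm:
  targets:
    - [0.3, 0, 0, -0.02, 0, 0, 0]
    - [0.3, 0, 0, -0.04, 0, 0, 0]
    - [0.3, 0, 0, -0.04, 0, 0, 0]
    - [0.3, 0, 0, -0.04, 0, 0, 0]
    - [0.3, 0.02, 0, 0, 0, 0, 0]

```text
time_s: 5.32
tcp_pos: [0.5293, -0.1342, 0.2778]
tcp_rot: [0.002, 0.724, 0.69, 0.002]
force: [0.2, 1.4, -1.3]
width: 0.0439
```

Call:
jog_arm:
  targets:
    - [0.3, 0.04, 0, 0, 0, 0, 0]
    - [0.3, 0.05, 0, 0, 0, 0, 0]
    - [0.3, 0.05, 0, 0, 0, 0, 0]
    - [0.3, 0.05, 0, 0, 0, 0, 0]
    - [0.3, 0.05, 0, 0, 0, 0, 0]

```text
time_s: 5.95
tcp_pos: [0.5394, 0.1084, 0.2751]
tcp_rot: [0.0, 0.723, 0.691, 0.0]
force: [0.5, 1.3, -1.4]
width: 0.044
```

Call:
jog_arm:
  targets:
    - [0.3, 0.04, 0, 0, 0, 0, 0]
    - [0.3, 0.02, 0, 0, 0, 0, -3.8]
    - [0.3, 0, 0, 0, 0, 0, -3.8]
    - [0.3, 0, 0, 0, 0, 0, 0]
    - [0.3, 0, 0, 0, 0, 0, 0]

```text
time_s: 6.58
tcp_pos: [0.5425, 0.166, 0.2741]
tcp_rot: [0.0, 0.676, 0.737, 0.0]
force: [-0.1, -0.3, -1.5]
width: 0.044
```

Run:
```python
from h import *
s=sense();M=T(s);print(M.round(4),s['width']);np.save('pics/w3.npy',M)
p,d=grab_frame('wrist');cv2.imwrite('pics/w3.png',p[:,:,::-1])
```

```text
[[-8.500e-02  9.964e-01  2.000e-04  5.425e-01]
 [ 9.964e-01  8.500e-02 -1.000e-04  1.660e-01]
 [-1.000e-04  2.000e-04 -1.000e+00  2.741e-01]
 [ 0.000e+00  0.000e+00  0.000e+00  1.000e+00]] 0.04396135398566572
```

View pics/w3.png

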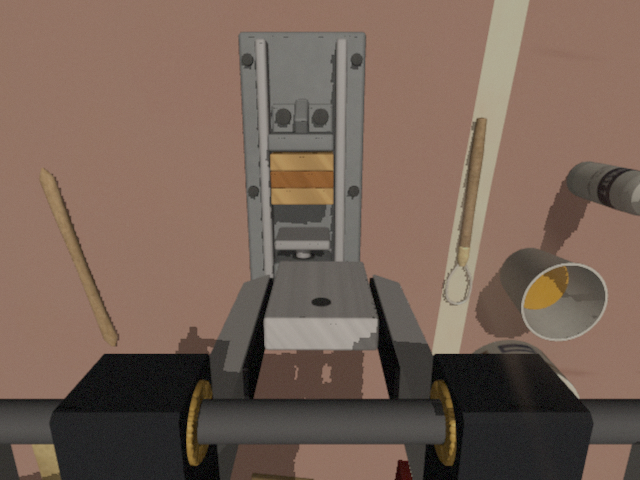

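The press is in line with the tool, its rails vertical at u≈264 and 340. The blank is at (302,178), the nose at (302,238), and the packer is still in the hand. Zooming in.

Run:
```python
from h import *
crop('pics/w3.png','pics/w3c.png',235,110,375,260,4)
```

```text
(no output)
```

View pics/w3c.png

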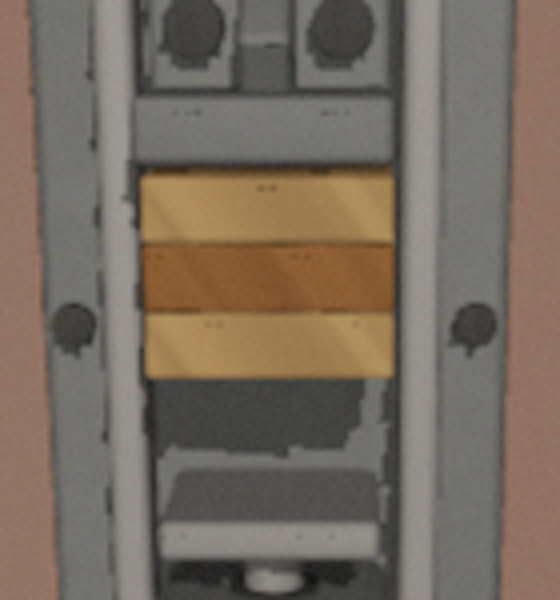

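Run:
```python
from h import *
M=np.load('pics/w3.npy')
f=lambda x,y,z:ww(M,235+(x+.5)/4-.5,110+(y+.5)/4-.5,z)
def pr(n,p): print(n,np.round(p,4),'tool',np.round(M[:3,:3].T@(p-M[:3,3]),4))
for a in [(146,378,.062),(394,378,.062),(140,172,.062),(394,172,.062)]: pr('blank',f(*a))
for a in [(160,521,.054),(378,521,.054)]: pr('nose',f(*a))
for a in [(136,200,.03),(151,500,.03),(393,200,.03),(400,500,.03)]: pr('rail',f(*a))
# packer in hand: top at tool z = ? bottom offset .1257 -> top z
for a in [(265,319),(377,318),(375,346),(266,346)]:
    pr('held',ww(M,*a,.2741-.1257+.064))
```

```text
blank [0.5063 0.1798 0.062 ] tool [ 0.0168 -0.0349  0.2121]
blank [0.5503 0.1835 0.062 ] tool [0.0168 0.0092 0.2121]
blank [0.5034 0.2158 0.062 ] tool [ 0.053  -0.0348  0.212 ]
blank [0.5469 0.2196 0.062 ] tool [0.053  0.0089 0.2121]
nose [0.5096 0.1508 0.054 ] tool [-0.0123 -0.0341  0.2201]
nose [0.5502 0.1543 0.054 ] tool [-0.0123  0.0067  0.2201]
rail [0.4994 0.207  0.03  ] tool [ 0.0445 -0.0395  0.244 ]
rail [0.5055 0.1474 0.03  ] tool [-0.0154 -0.0385  0.2441]
rail [0.5483 0.2112 0.03  ] tool [0.0445 0.0096 0.2441]
rail [0.5554 0.1517 0.03  ] tool [-0.0153  0.0116  0.2441]
held [0.5216 0.17   0.2124] tool [ 0.0057 -0.0205  0.0617]
held [0.5637 0.174  0.2124] tool [0.0062 0.0218 0.0617]
held [0.5644 0.1621 0.2124] tool [-0.0058  0.0215  0.0617]
held [0.5225 0.1585 0.2124] tool [-0.0058 -0.0206  0.0617]
```

Call:
jog_arm:
  targets:
    - [0.3, 0.002, -0.0145, 0, 0, 0, 0]
    - [0.3, 0, 0, 0.03, 0, 0, 0]
    - [0.3, 0, 0, 0.025, 0, 0, 0]
    - [0.3, 0, 0, 0, 0, 0, 0]
    - [0.3, 0, 0, 0, 0, 0, 0]

```text
time_s: 7.25
tcp_pos: [0.5278, 0.1677, 0.2197]
tcp_rot: [0.0, 0.676, 0.737, 0.0]
force: [-0.2, -0.3, -0.4]
width: 0.0439
```

Run:
```python
from h import *
s=sense();M=T(s);print(M.round(4),s['width']);np.save('pics/w4.npy',M)
p,d=grab_frame('wrist');cv2.imwrite('pics/w4.png',p[:,:,::-1])
p,d=grab_frame('top');cv2.imwrite('pics/t4.png',p[:,:,::-1])
```

```text
[[-8.660e-02  9.962e-01  7.000e-04  5.278e-01]
 [ 9.962e-01  8.660e-02  2.000e-04  1.677e-01]
 [ 1.000e-04  8.000e-04 -1.000e+00  2.197e-01]
 [ 0.000e+00  0.000e+00  0.000e+00  1.000e+00]] 0.04385168868586875
```

View pics/w4.png

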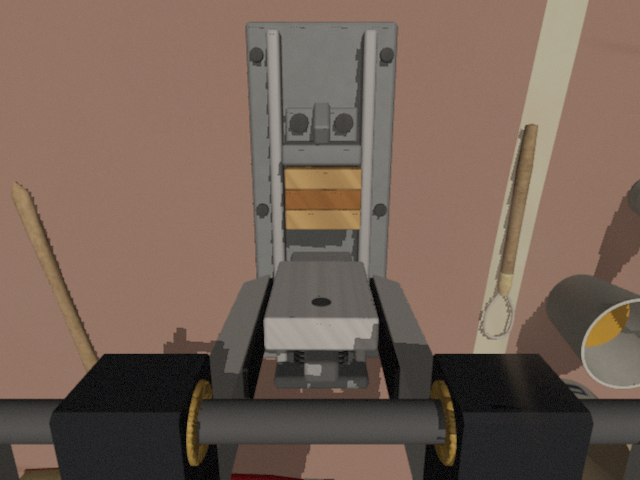

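The packer (u≈321) is centred between the rails (281–362) and over the gap. I'll descend.

Call:
jog_arm:
  targets:
    - [0.3, 0, 0, 0.02, 0, 0, 0]
    - [0.3, 0, 0, 0.02, 0, 0, 0]
    - [0.3, 0, 0, 0.02, 0, 0, 0]
    - [0.3, 0, 0, 0.01, 0, 0, 0]
    - [0.3, 0, 0, 0, 0, 0, 0]

```text
time_s: 7.98
tcp_pos: [0.5277, 0.1676, 0.1483]
tcp_rot: [-0.0, 0.676, 0.737, -0.0]
force: [0.2, 0.1, -1.4]
width: 0.0437
```

Call:
jog_arm:
  targets:
    - [0.3, 0, 0, 0.005, 0, 0, 0]
    - [0.3, 0, 0, 0.004, 0, 0, 0]
    - [0.3, 0, 0, 0, 0, 0, 0]
    - [0.3, 0, 0, 0, 0, 0, 0]

```text
time_s: 8.48
tcp_pos: [0.5278, 0.1677, 0.1398]
tcp_rot: [0.0, 0.676, 0.737, 0.0]
force: [-0.2, 0.1, -1.2]
width: 0.0441
```

Call:
jog_arm:
  targets:
    - [0.3, 0, 0, 0.001, 0, 0, 0]
    - [0.3, 0, 0, 0.0005, 0, 0, 0]
    - [0.3, 0, 0, 0.0005, 0, 0, 0]
    - [0.3, 0, 0, 0, 0, 0, 0]

```text
time_s: 8.98
tcp_pos: [0.5277, 0.1677, 0.1377]
tcp_rot: [0.0, 0.676, 0.737, -0.0]
force: [-0.8, 0.2, 0.4]
width: 0.0439
```

Run:
```python
from h import *
s=sense();print(s['tcp_pos'],s['force'])
p,d=grab_frame('side');cv2.imwrite('pics/s5.png',p[:,:,::-1]);crop('pics/s5.png','pics/s5c.png',210,130,350,250,5)
```

```text
[0.52773078 0.16770325 0.13766665] [-0.80109177  0.22394742  0.41376762]
```

View pics/s5c.png

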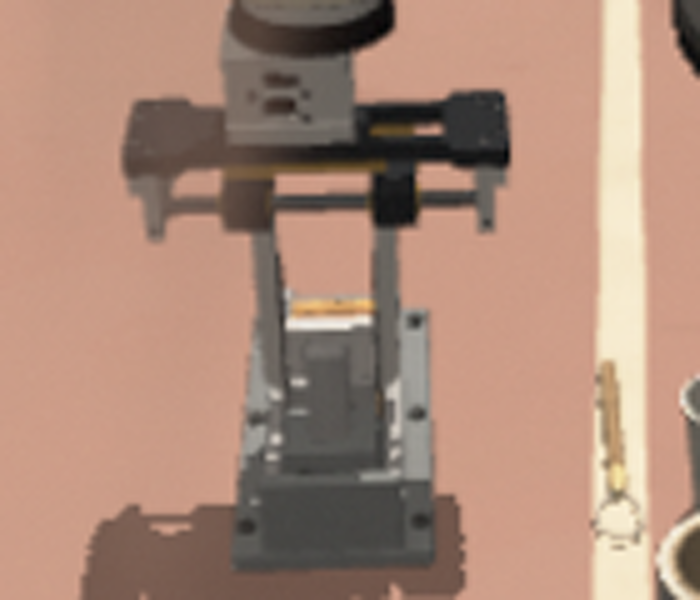

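Force shows the packer resting on the floor (fz went from −1.2 to +0.4). Release and rise.

Call:
jog_arm:
  targets:
    - [0.7, 0, 0, 0, 0, 0, 0]
    - [0.7, 0, 0, 0, 0, 0, 0]
    - [0.7, 0, 0, 0, 0, 0, 0]
    - [0.7, 0, 0, 0, 0, 0, 0]

```text
time_s: 9.52
tcp_pos: [0.5278, 0.1677, 0.1377]
tcp_rot: [0.0, 0.676, 0.737, 0.0]
force: [0.8, -1.1, -0.1]
width: 0.0657
```

Call:
jog_arm:
  targets:
    - [0.7, 0, 0, -0.02, 0, 0, 0]
    - [0.7, 0, 0, -0.04, 0, 0, 0]
    - [0.7, 0, 0, -0.04, 0, 0, 0]
    - [0.7, 0, 0, 0, 0, 0, 0]
    - [0.7, 0, 0, 0, 0, 0, 0]

```text
time_s: 10.15
tcp_pos: [0.5276, 0.1678, 0.238]
tcp_rot: [-0.0, 0.676, 0.737, 0.0]
force: [0.4, -0.3, -0.8]
width: 0.0661
```

Run:
```python
from h import *
s=sense();M=T(s);print(M.round(4),s['width']);np.save('pics/w6.npy',M)
p,d=grab_frame('wrist');cv2.imwrite('pics/w6.png',p[:,:,::-1])
```

```text
[[-8.710e-02  9.962e-01  3.000e-04  5.276e-01]
 [ 9.962e-01  8.710e-02  3.000e-04  1.678e-01]
 [ 3.000e-04  3.000e-04 -1.000e+00  2.380e-01]
 [ 0.000e+00  0.000e+00  0.000e+00  1.000e+00]] 0.06611036096353383
```

View pics/w6.png

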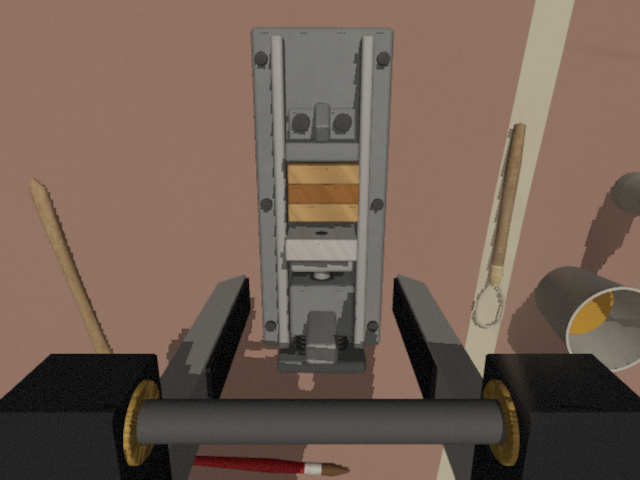

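The packer stands upright in the gap (front top edge at row ~240), with the handle at (322,335). Moving over the handle.

Call:
jog_arm:
  targets:
    - [0.7, -0.03, 0.0005, 0, 0, 0, 0]
    - [0.7, -0.0295, 0, 0, 0, 0, 0]
    - [0.7, 0, 0, 0.02, 0, 0, 0]
    - [0.7, 0, 0, 0, 0, 0, 0]
    - [0.7, 0, 0, 0, 0, 0, 0]

```text
time_s: 10.82
tcp_pos: [0.5334, 0.1087, 0.2178]
tcp_rot: [-0.0, 0.676, 0.737, -0.0]
force: [-0.3, 0.3, 0.9]
width: 0.0662
```

Run:
```python
from h import *
s=sense();M=T(s);print(M.round(4),s['width']);np.save('pics/w7.npy',M)
p,d=grab_frame('wrist');cv2.imwrite('pics/w7.png',p[:,:,::-1]);crop('pics/w7.png','pics/w7c.png',250,160,390,300,4)
```

```text
[[-8.730e-02  9.962e-01 -4.000e-04  5.334e-01]
 [ 9.962e-01  8.730e-02 -4.000e-04  1.087e-01]
 [-4.000e-04 -5.000e-04 -1.000e+00  2.178e-01]
 [ 0.000e+00  0.000e+00  0.000e+00  1.000e+00]] 0.06622162967469365
```

View pics/w7c.png

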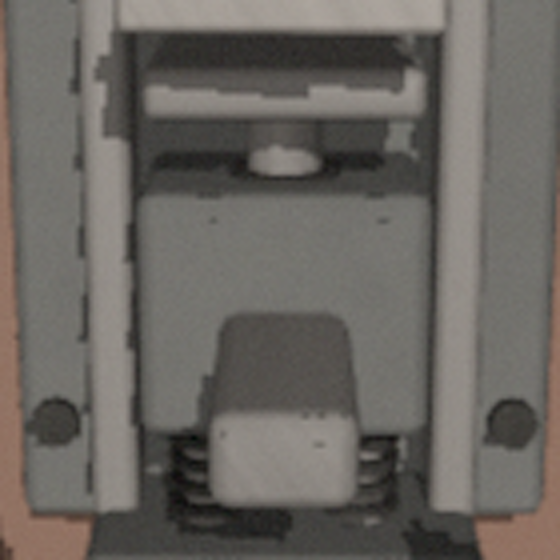

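Run:
```python
from h import *
M=np.load('pics/w7.npy')
for z in (.094,.097,.1):
    q=[M[:3,:3].T@(ww(M,250+(x+.5)/4-.5,160+(y+.5)/4-.5,z)-M[:3,3]) for x,y in [(214,411),(356,411),(357,505),(211,505)]]
    print(z,np.round(q,4).tolist(),np.mean(q,0).round(4))
```

```text
0.094 [[0.0055, -0.0087, 0.1238], [0.0055, 0.0098, 0.1238], [-0.0077, 0.01, 0.1238], [-0.0077, -0.0092, 0.1238]] [-0.0011  0.0005  0.1238]
0.097 [[0.0066, -0.0085, 0.1208], [0.0066, 0.0096, 0.1208], [-0.0064, 0.0099, 0.1208], [-0.0064, -0.0091, 0.1208]] [1.000e-04 5.000e-04 1.208e-01]
0.1 [[0.0077, -0.0084, 0.1178], [0.0077, 0.0095, 0.1178], [-0.0051, 0.0098, 0.1178], [-0.0051, -0.0089, 0.1178]] [0.0013 0.0005 0.1178]
```

Aligned to under 1 mm. I'll descend and grip the handle.

Call:
jog_arm:
  targets:
    - [0.7, 0, 0.0005, 0.03, 0, 0, 0]
    - [0.7, 0, 0, 0.02, 0, 0, 0]
    - [0.7, 0, 0, 0.007, 0, 0, 0]
    - [0.7, 0, 0, 0, 0, 0, 0]
    - [0.1, 0, 0, 0, 0, 0, 0]
  squeeze: 50

```text
time_s: 11.5
tcp_pos: [0.5343, 0.1086, 0.1615]
tcp_rot: [0.0, 0.676, 0.737, 0.0]
force: [0.7, 0.0, 0.2]
width: 0.059
```

Call:
jog_arm:
  targets:
    - [0.1, 0, 0, 0, 0, 0, 0]
    - [0.1, 0, 0, 0, 0, 0, 0]
    - [0.1, 0, 0, 0, 0, 0, 0]
    - [0.1, 0, 0, 0, 0, 0, 0]
    - [0.1, 0, 0, 0, 0, 0, 0]

```text
time_s: 12.12
tcp_pos: [0.5334, 0.1084, 0.1607]
tcp_rot: [-0.0, 0.676, 0.737, -0.0]
force: [-5.8, -0.7, 7.1]
width: 0.0196
```

Call:
jog_arm:
  targets:
    - [0.1, 0.004, 0, 0, 0, 0, 0]
    - [0.1, 0.004, 0, 0, 0, 0, 0]
    - [0.1, 0.004, 0, 0, 0, 0, 0]
    - [0.1, 0, 0, 0, 0, 0, 0]
    - [0.1, 0, 0, 0, 0, 0, 0]

```text
time_s: 12.75
tcp_pos: [0.5324, 0.1199, 0.1607]
tcp_rot: [-0.0, 0.676, 0.737, -0.001]
force: [-4.5, -4.1, 6.3]
width: 0.0194
```

Call:
jog_arm:
  targets:
    - [0.1, 0.002, 0, 0, 0, 0, 0]
    - [0.1, 0.002, 0, 0, 0, 0, 0]
    - [0.1, 0, 0, 0, 0, 0, 0]
    - [0.1, 0, 0, 0, 0, 0, 0]

```text
time_s: 13.25
tcp_pos: [0.5321, 0.1236, 0.1607]
tcp_rot: [-0.0, 0.676, 0.737, -0.001]
force: [-5.2, -5.1, 6.6]
width: 0.0196
```

Call:
jog_arm:
  targets:
    - [0.1, 0.002, 0, 0, 0, 0, 0]
    - [0.1, 0, 0, 0, 0, 0, 0]
    - [0.1, 0, 0, 0, 0, 0, 0]

```text
time_s: 13.62
tcp_pos: [0.5319, 0.1255, 0.1607]
tcp_rot: [-0.0, 0.676, 0.737, -0.001]
force: [-5.7, -5.2, 7.2]
width: 0.0193
```

Call:
jog_arm:
  targets:
    - [0.1, 0.0015, 0, 0, 0, 0, 0]
    - [0.1, 0, 0, 0, 0, 0, 0]
    - [0.1, 0, 0, 0, 0, 0, 0]

```text
time_s: 14.0
tcp_pos: [0.5318, 0.1267, 0.1607]
tcp_rot: [0.0, 0.676, 0.737, -0.001]
force: [-4.7, -7.5, 6.7]
width: 0.0197
```

Call:
jog_arm:
  targets:
    - [0.1, 0.0015, 0, 0, 0, 0, 0]
    - [0.1, 0, 0, 0, 0, 0, 0]
    - [0.1, 0, 0, 0, 0, 0, 0]

```text
time_s: 14.38
tcp_pos: [0.5317, 0.128, 0.1607]
tcp_rot: [0.0, 0.676, 0.737, -0.001]
force: [-6.2, -8.1, 6.4]
width: 0.0196
```

Call:
jog_arm:
  targets:
    - [0.1, 0.001, 0, 0, 0, 0, 0]
    - [0.1, 0, 0, 0, 0, 0, 0]
    - [0.1, 0, 0, 0, 0, 0, 0]

```text
time_s: 14.75
tcp_pos: [0.5316, 0.1289, 0.1607]
tcp_rot: [0.0, 0.676, 0.737, -0.001]
force: [-4.1, -9.8, 6.3]
width: 0.0199
```

Run:
```python
from h import *
s=sense();print(s['tcp_pos'],s['force'],s['width'])
p,d=grab_frame('wrist');cv2.imwrite('pics/w8.png',p[:,:,::-1]);crop('pics/w8.png','pics/w8c.png',240,60,400,210,4)
```

```text
[0.53164538 0.1288567  0.16067767] [-4.06298588 -9.83919724  6.29433067] 0.019948553677890918
```

View pics/w8c.png

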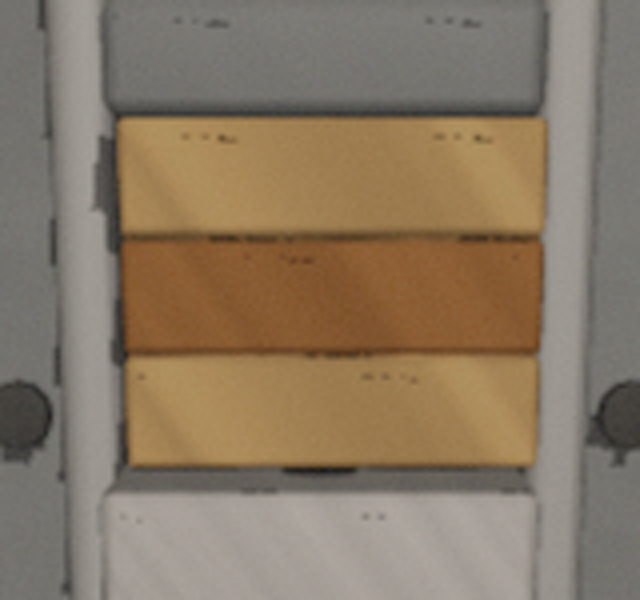

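Force is rising by about 1 N/mm after contact near 17 mm of travel. The blank is against the stop and the packer's top against the blank. I'll push 2 mm further and measure the nose.

Call:
jog_arm:
  targets:
    - [0.1, 0.001, 0, 0, 0, 0, 0]
    - [0.1, 0.001, 0, 0, 0, 0, 0]
    - [0.1, 0, 0, 0, 0, 0, 0]
    - [0.1, 0, 0, 0, 0, 0, 0]

```text
time_s: 15.3
tcp_pos: [0.5315, 0.1306, 0.1607]
tcp_rot: [0.0, 0.676, 0.737, -0.001]
force: [-4.8, -12.0, 7.3]
width: 0.0199
```

Run:
```python
from h import *
s=sense();print(s['tcp_pos'],s['force'],s['width']);np.save('pics/w9.npy',T(s))
p,d=grab_frame('wrist');cv2.imwrite('pics/w9.png',p[:,:,::-1])
crop('pics/w9.png','pics/w9c.png',240,100,400,250,4)
```

```text
[0.53147389 0.13055572 0.16067475] [ -4.81280635 -12.01039493   7.33062169] 0.019862795773206
```

View pics/w9.png

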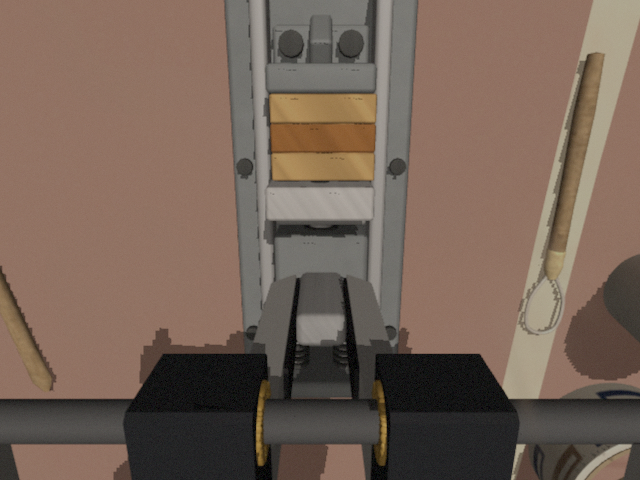

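View pics/w9c.png

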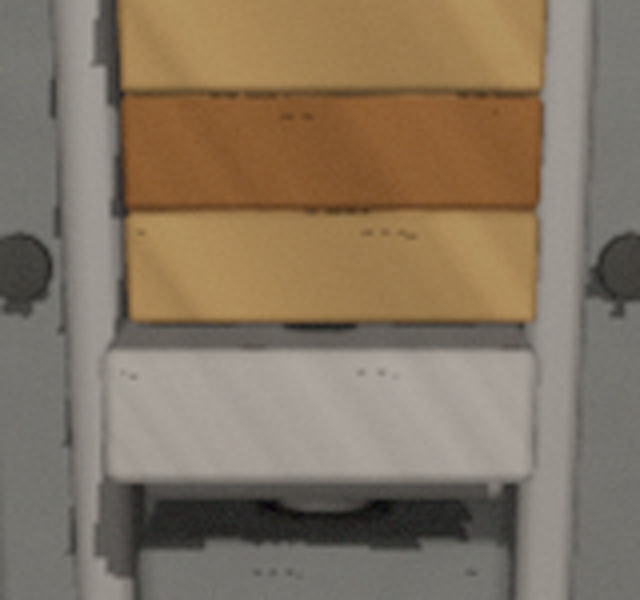

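Run:
```python
from h import *
M=np.load('pics/w9.npy')
f=lambda x,y,z:(M[:3,:3].T@(ww(M,240+(x+.5)/4-.5,100+(y+.5)/4-.5,z)-M[:3,3])).round(4)
for n,a in [('pk far',(320,348,.076)),('pk near',(320,479,.076)),('blank near',(320,322,.062))]: print(n,f(*a))
# stop top near edge / blank far edge (full image rows 92, 94)
print('blank far',(M[:3,:3].T@(ww(M,322,94.5,.062)-M[:3,3])).round(4),'stop',(M[:3,:3].T@(ww(M,322,91.5,.058)-M[:3,3])).round(4))
```

```text
pk far [0.0522 0.     0.0846]
pk near [0.0387 0.     0.0846]
blank near [ 0.0525 -0.      0.0986]
blank far [0.0876 0.001  0.0985] stop [0.0889 0.001  0.1025]
```

Nose pushed in ~6 mm by image (packer's near face is 38.5 mm from the handle, against 45 mm free), and 5–6 mm by force. Last check before hand-in: hold steady and view the bench.

Call:
jog_arm:
  targets:
    - [0.1, 0, 0, 0, 0, 0, 0]
    - [0.1, 0, 0, 0, 0, 0, 0]
    - [0.1, 0, 0, 0, 0, 0, 0]
    - [0.1, 0, 0, 0, 0, 0, 0]
    - [0.1, 0, 0, 0, 0, 0, 0]

```text
time_s: 15.98
tcp_pos: [0.5315, 0.1305, 0.1607]
tcp_rot: [0.0, 0.676, 0.737, -0.001]
force: [-5.1, -10.5, 6.8]
width: 0.0198
```

Run:
```python
from h import *
p,d=grab_frame('top');cv2.imwrite('pics/t9.png',p[:,:,::-1])
s=sense();print(s['tcp_pos'],s['force'],s['width'])
```

```text
[0.53150626 0.13053624 0.16069774] [ -4.56352743 -11.38962855   7.3728    ] 0.01970274945102146
```

View pics/t9.png

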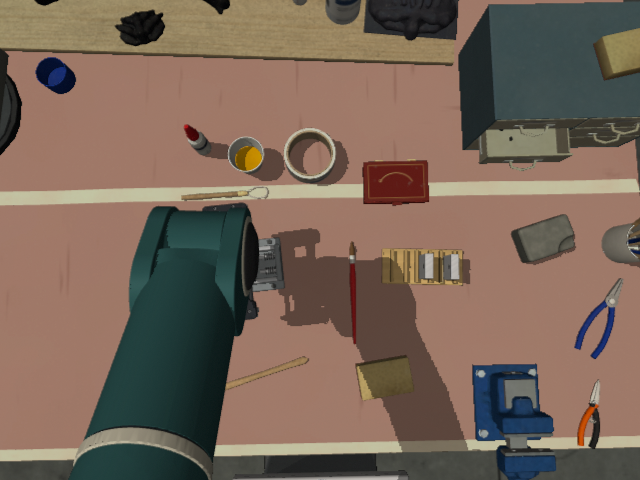

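The two spare packers remain in the stand at (428,265) and (452,266). The brush, tape and cup are where they were, and the hold is steady, so I'm handing in.

```bash
python3 -c "
from station import *
print(close_job())"
```

```text
the job is handed in; nothing more can be done
None
```

I stood one packer upright in the gap, which measured about 29–30 mm. I then gripped the jaw's handle, pushed the jaw about 22 mm of its 26 mm stroke and handed the job in at about 16 s, still holding it.

**Nose:** it is pushed in about 5–6.5 mm. The image gave roughly 6.5 mm and the force roughly 5–6 mm. The force rose about 1 N/mm after contact, at around 17 mm of travel.

**Stack:** the wrist picture shows the packer against the blank and the blank against the stop. I measured about 1 mm between blank and stop, which is within image error.

**Hold:** the pose stayed steady over the last readings, with a push of 10.5–12 N along the channel. There is also a small side and vertical load of about 5–7 N from gripping the handle.

**Bench:** the last top view shows the two spare packers still in the stand, and the brush, tape and cup where they were.

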